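# Thread the toddler's rings onto their stick and put them in the tray

### The arm

A 7-joint arm with a two-finger parallel gripper is mounted at the origin on the work surface. World frame = base frame: x ahead of the robot, y to its left, z up, the work surface at z = 0. Lengths are in m, angles in rad, forces in N, time in s.
With the tool pointing down it reaches from about 0.425 to 0.925 m from the base axis. Payload 6.8 kg.
Tool frame: the origin (TCP) lies on the front face of the gripper's body, between the roots of the fingers; the fingertips stand 73 mm ahead of it and the grasp point (between the pads) lies 54 mm ahead of it; z points along the fingers, y is the line along which they close (so a half turn about z gives the same grasp; the last joint's range is limited). The gripper opens to 85 mm and grips with 20 to 120 N. Pads are 22 mm wide; open, the fingers measure 114 mm over their backs; the gripper's body (76 mm by 85 mm) begins 54 mm behind the grasp point. The pads swing forward as they close: fully open they stand 13 mm farther back than shut.
Start: joints at [1.128, 0.477, 0.022, 1.555, -0.011, 1.109, -0.083], TCP at [0.222, -0.638, 0.304] pointing down, gripper open.
Joint ranges: [-2.96, 2.96], [-0.34, 2.1], [-1.41, 1.46], [0.24, 2.44], [-1.37, 4.51], [0.17, 1.92], [-2.96, 2.96]. Speed limits (rad/s): [2.39, 2.39, 3.14, 3.14, 3.14, 3.14, 3.14].

### API

Orientations are given as a unit quaternion [w, x, y, z].
In Python, from station import bot, optics gives the robot as it stands.
- The arm moves only by the tool drive_tool, never from a script. Its argument "deltas" is a list of rows, each an object with "gripper": the closure in counts, from 0 (fully open) to 255 (shut); "offset": the shift along the tool's x, y, z in units of 1000 mm (1.0 is 1000 mm), a list of three; "angular": the turn, a rotation vector about the tool's x, y, z in units of 45 degrees (1.0 is 45 degrees), a list of three. In form: [{"gripper": gripper, "offset": [dx, dy, dz], "angular": [rx, ry, rz]}, ...]. A call has 1 to 5 rows; each row is the pose to reach, as a shift and turn from the pose commanded when the call began, along the tool's axes at that moment; what a row does not reach only later rows make up. A row lasts 1/10 s, in which the tool goes at most 50 mm and 8.59 degrees, less where a joint would pass 70% of its speed; a pose out of reach is approached as far as the arm can. A call with a number of a shift or a turn outside -1 to 1 is refused whole. A call with a gripper value outside its range is refused whole. The fingers move at their own pace and stop on an object; "grip_force" is the grip in N (left out, the last holds). Time passes only in rows, so rows that repeat a pose let the fingers close. It gives the time, the measured TCP pose, the force, the opening and the grip force at its end, in the units of the state.
- bot.get_obs(): the state, without advancing time (a new reading comes with each control period).
- optics.read_camera(name): name is "scene" or "side" or "wrist"; returns the picture (420x560x3 uint8, blue, green, red); there is no depth.
- optics.camera_model(name): a dict with "fx", "fy", "cx", "cy" (pixels), "dist" ([k1, k2, p1, p2, k3] as OpenCV has them; the pictures are not rectified), "cam_to_world" (4x4, takes a point from camera to world coordinates). Camera axes: x right, y up, looking along -z (the intrinsics and any distortion apply to the point x, -y, -z); pixel columns grow to the right and rows downward; lengths in m; the calibration is good to about 2 mm. A picture is of the moment at which its call begins: read the wrist's pose just before it. camera_model takes no time and is no camera call; for the wrist camera it gives the pose at the moment of the call.
- bot.hand_in(): hands the job in; it is judged then, once.
The state is a dict: "t": time; "q": joint angles; "joint_vel": joint speeds; "joint_torque": joint torques, N m; "eef_pos": TCP position; "tool_rot": TCP orientation; "contact_force": force on the tool from outside, world axes, zero at the start; "torque": the same for the moment, N m; "gripper_width": opening from 0.0 (shut) to 1.0 (fully open); "grasp_force": force on a finger pad.
Only numpy, scipy, OpenCV 4.12 (cv2) and the standard library are available. Lean on these libraries where they do the work, as an engineer would, in place of code of your own. Each camera call takes 0.05 s, during which the arm holds its last target. There are 200 camera calls.

### The job

Pick up the toddler's threading stick by its handle and run its green rod up through all three wooden rings standing in the sloping rack, so that its tip comes out past the last one, then lift the three off together on the rod. Lay the stick flat in the marble-look tray with all three rings still on it, lowering it right down before you let go, and do not disturb the bell, the jar or the remote.

Things in the scene. Friction and masses are not known exactly. Their poses are not given: they have to be found in the camera images.
- stick_grip (a point): middle of the handle of the threading stick: a light wooden block 80 long x 28 wide x 40 mm tall, lying free on the cabinet top. x runs along the stick towards its rod, y across the 28 mm width, z up as it lies. The handle's end faces are 40 mm from here; it cannot enter a ring, so it stops the rings. The stick weighs about 85 g, nearly all of it in the handle.
- stick_tip (a point): round free end of the stick's straight green rod, 135 mm along +x from stick_grip; same axes. The rod is 12 mm in diameter, 95 mm long, and leaves the handle's end face at mid-height.
- stick: the whole threading stick; same origin and axes as stick_grip
- ring_low: red wooden toy ring, round, 48 mm outside, 18 mm thick, with a plain 28 mm hole, about 20 g; the lowest of three that stand face to face in the rack. Origin at its centre; own z runs along its hole (in the rack: up the slope).
- ring_mid: yellow wooden toy ring, round, 48 mm outside, 18 mm thick, with a plain 28 mm hole, about 20 g; the middle one of three that stand face to face in the rack. Origin at its centre; own z runs along its hole (in the rack: up the slope).
- ring_high: blue wooden toy ring, round, 48 mm outside, 18 mm thick, with a plain 28 mm hole, about 20 g; the highest of three that stand face to face in the rack. Origin at its centre; own z runs along its hole (in the rack: up the slope).
- rack: fixed light-wood ring rack, base 130 x 90 mm, about 180 mm tall with the rings. Origin on the cabinet top straight below the middle ring; x points up the slope (away from the robot, give or take its yaw), z up. The three rings stand loose, nearly touching, in its open-topped sloping trough, 52 mm wide, centres about 18 mm apart along the slope.
- rack_axis (a point): point on the common axis of the rings' holes, at the middle ring's centre, 142 mm above the rack's origin; axes as the rack's. The holes' axis climbs 30 degrees from level towards the rack's +x.
- rack_notch (a point): where the holes' axis meets the outer face of the rack's lower end plate, 36 mm down the slope from rack_axis; axes as the rack's. Upper plate's outer face: 38 mm up the slope. Plates 8 mm thick, each with an open-topped notch 28 mm wide, its bottom level with the holes' lower edge; plates reach 8 mm past the axis, so rings clear them after about 45 mm of lift square to the slope.
- tray: fixed marble-look ceramic tray 260 x 170 mm, 18 mm tall, wall and floor 6 mm thick. Origin under its centre, x along its length, z up. The laid stick's handle centre is then 26 mm (on its side 20 mm) above the origin, and the rings stand on the tray floor with the rod through them.
- bell: chrome desk bell on a black foot, 80 mm wide, 54 mm tall; origin under its centre
- jar: clear glass candy jar with screw lid, 90 mm wide, 118 mm tall; origin under its centre
- remote: black remote, 160 x 45 x 18 mm, long along its x; origin under its centre
There are look-alikes about, which are no part of the job. Of the things like the stick, leave any that is pink or purple; of the rest the larger one is meant.

How it is judged:
On the way, in this order (a step that is already met when the one before it is completed fails the run):
1. the rod runs through all three rings, its tip past the last one, while they stand in the rack (x of ring_low in the frame of stick_grip between 0.043 and 0.126 m and y of ring_low in the frame of stick_grip between -0.0115 and 0.0115 m and z of ring_low in the frame of stick_grip between -0.0115 and 0.0115 m and x of ring_mid in the frame of stick_grip between 0.043 and 0.126 m and y of ring_mid in the frame of stick_grip between -0.0115 and 0.0115 m and z of ring_mid in the frame of stick_grip between -0.0115 and 0.0115 m and x of ring_high in the frame of stick_grip between 0.043 and 0.126 m and y of ring_high in the frame of stick_grip between -0.0115 and 0.0115 m and z of ring_high in the frame of stick_grip between -0.0115 and 0.0115 m and distance of each of ring_low, ring_mid, ring_high from where it was at the start of the episode below 0.03 m), for 0.1 s.
2. all three rings hang on the rod together, clear of the rack (x of ring_low in the frame of stick_grip between 0.043 and 0.126 m and y of ring_low in the frame of stick_grip between -0.0115 and 0.0115 m and z of ring_low in the frame of stick_grip between -0.0115 and 0.0115 m and x of ring_mid in the frame of stick_grip between 0.043 and 0.126 m and y of ring_mid in the frame of stick_grip between -0.0115 and 0.0115 m and z of ring_mid in the frame of stick_grip between -0.0115 and 0.0115 m and x of ring_high in the frame of stick_grip between 0.043 and 0.126 m and y of ring_high in the frame of stick_grip between -0.0115 and 0.0115 m and z of ring_high in the frame of stick_grip between -0.0115 and 0.0115 m and distance of each of ring_low, ring_mid, ring_high from where it was at the start of the episode above 0.05 m and contact force between each of ring_low, ring_mid, ring_high and rack below 0.02 N and height (world z) of each of ring_low, ring_mid, ring_high above 0.09 m), for 0.2 s.
3. the loaded stick is lowered to the tray floor while still held (x of ring_low in the frame of stick_grip between 0.043 and 0.126 m and y of ring_low in the frame of stick_grip between -0.0115 and 0.0115 m and z of ring_low in the frame of stick_grip between -0.0115 and 0.0115 m and x of ring_mid in the frame of stick_grip between 0.043 and 0.126 m and y of ring_mid in the frame of stick_grip between -0.0115 and 0.0115 m and z of ring_mid in the frame of stick_grip between -0.0115 and 0.0115 m and x of ring_high in the frame of stick_grip between 0.043 and 0.126 m and y of ring_high in the frame of stick_grip between -0.0115 and 0.0115 m and z of ring_high in the frame of stick_grip between -0.0115 and 0.0115 m and x of stick_grip in the frame of tray between -0.12 and 0.12 m and y of stick_grip in the frame of tray between -0.075 and 0.075 m and z of stick_grip in the frame of tray below 0.05 m and contact force between the fingers and stick above 0.5 N), for 0.1 s.
At the end, for the whole second after the job is handed in: the stick lies flat inside the tray (handle centre less than 34 mm and rod tip less than 45 mm above the tray's underside), with all three rings still threaded on its rod, standing in the tray (centres less than 45 mm above its underside), all at rest (under 30 mm/s) and let go (x of ring_low in the frame of stick_grip between 0.043 and 0.126 m and y of ring_low in the frame of stick_grip between -0.0115 and 0.0115 m and z of ring_low in the frame of stick_grip between -0.0115 and 0.0115 m and x of ring_mid in the frame of stick_grip between 0.043 and 0.126 m and y of ring_mid in the frame of stick_grip between -0.0115 and 0.0115 m and z of ring_mid in the frame of stick_grip between -0.0115 and 0.0115 m and x of ring_high in the frame of stick_grip between 0.043 and 0.126 m and y of ring_high in the frame of stick_grip between -0.0115 and 0.0115 m and z of ring_high in the frame of stick_grip between -0.0115 and 0.0115 m and x of stick_grip in the frame of tray between -0.12 and 0.12 m and y of stick_grip in the frame of tray between -0.075 and 0.075 m and z of stick_grip in the frame of tray below 0.034 m and x of stick_tip in the frame of tray between -0.13 and 0.13 m and y of stick_tip in the frame of tray between -0.085 and 0.085 m and z of each of stick_tip, ring_low, ring_mid, ring_high in the frame of tray below 0.045 m and x of ring_low in the frame of tray between -0.12 and 0.12 m and y of ring_low in the frame of tray between -0.075 and 0.075 m and x of ring_mid in the frame of tray between -0.12 and 0.12 m and y of ring_mid in the frame of tray between -0.075 and 0.075 m and x of ring_high in the frame of tray between -0.12 and 0.12 m and y of ring_high in the frame of tray between -0.075 and 0.075 m and linear speed of each of ring_low, ring_mid, ring_high, stick below 0.03 m/s); the robot touches nothing.
It fails at once if the bell is moved by more than 25 mm (distance of bell from where it was at the start of the episode above 0.025 m).
It fails at once if the jar is moved by more than 25 mm (distance of jar from where it was at the start of the episode above 0.025 m).
It fails at once if the remote is moved by more than 25 mm (distance of remote from where it was at the start of the episode above 0.025 m).
It also fails if it takes over 67 s, if anything falls off the work surface, if the arm or the gripper's body presses on something with over 40 N, if the wrist force passes 120 N, or if a joint passes its speed limit or range.

## Working session

There is one attempt and no reset: what is moved stays moved. The work goes in short steps, Python scripts to look and compute and a tool call to move; the robot and the scene stay as the last step left them, time stands still between calls to the robot, and variables do not carry over. Pictures are saved under pics/ and viewed, at most 12 in all, crops included, and the job is handed in when it is done.

Besides the shell and the picture viewer there is one more tool, called after ">>>" by a JSON object that holds its "op" and its "data". drive_tool: Moves the arm, as the interface text tells. Its arguments: {"type":"object","properties":{"deltas":{"type":"array"},"grip_force":{"type":"number"}},"required":["deltas"]}

```bash
mkdir -p pics; ls
python3 - <<'E'
from station import bot, optics
import cv2, numpy as np
o=bot.get_obs(); print(o)
for n in ["scene","side","wrist"]:
    m=optics.camera_model(n); print(n,{k:np.round(v,3).tolist() for k,v in m.items()})
    cv2.imwrite(f"pics/{n}0.png",optics.read_camera(n))
a=cv2.imread("pics/scene0.png")
E
```

```text
pics
{'t': 0.0, 'q': array([ 1.12789589,  0.47782668,  0.02235402,  1.55647145, -0.01155131,
        1.10930834, -0.0830872 ]), 'joint_vel': array([-5.24471589e-04, -5.93691638e-04, -8.21460950e-04, -4.93383008e-05,
        1.10877924e-04, -7.06702399e-06, -1.30459651e-03]), 'joint_torque': array([-8.72091405e-04, -5.96447682e+01,  1.60785321e+00, -2.81191099e+01,
        1.26210760e-02,  9.39032121e-03, -1.76193583e-05]), 'eef_pos': array([ 0.22163412, -0.63707643,  0.3028996 ]), 'tool_rot': array([-9.20014645e-04,  9.86020950e-01,  1.66618717e-01, -2.07347630e-04]), 'contact_force': array([-0.26238664, -1.01649634,  0.11591419]), 'torque': array([-0.04699196, -0.03565344, -0.01648718]), 'grasp_force': 0.0, 'gripper_width': 0.9977060111613133}
scene {'fx': 543.831, 'fy': 543.831, 'cx': 270.946, 'cy': 201.249, 'dist': [-0.122, 0.0, 0.0, 0.0, 0.0], 'cam_to_world': [[0.766, -0.471, 0.438, 1.313], [0.643, 0.571, -0.51, -0.904], [-0.01, 0.672, 0.74, 1.328], [0.0, 0.0, 0.0, 1.0]]}
side {'fx': 525.144, 'fy': 525.144, 'cx': 272.841, 'cy': 203.492, 'dist': [0.037, 0.0, 0.0, 0.0, 0.0], 'cam_to_world': [[-0.804, 0.41, -0.431, 0.075], [-0.595, -0.548, 0.588, 0.614], [0.005, 0.729, 0.685, 0.934], [0.0, 0.0, 0.0, 1.0]]}
wrist {'fx': 349.489, 'fy': 349.489, 'cx': 282.541, 'cy': 206.068, 'dist': [0.01, 0.0, 0.0, 0.0, 0.0], 'cam_to_world': [[0.328, 0.906, 0.267, 0.289], [-0.945, 0.315, 0.091, -0.612], [-0.002, -0.282, 0.959, 0.373], [0.0, 0.0, 0.0, 1.0]]}
```

View pics/scene0.png

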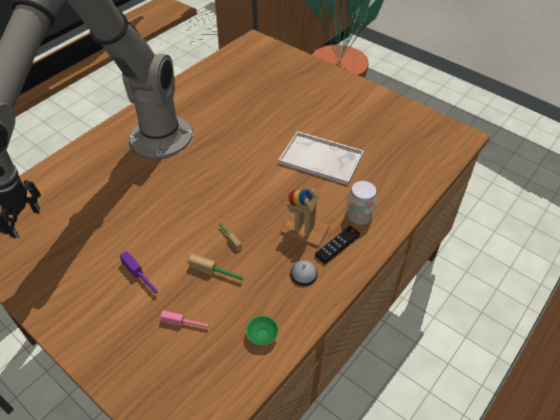

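View pics/side0.png

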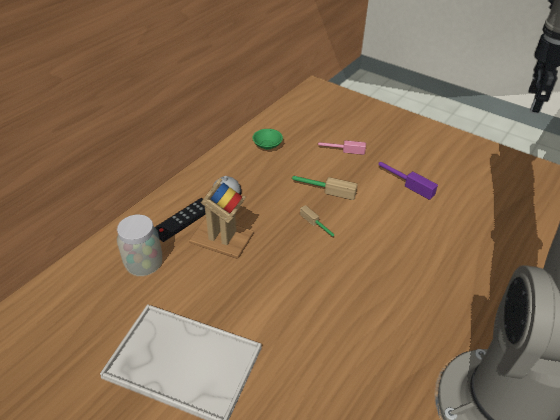

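The scene view shows the target stick with its handle at about (202,265) and tip at (242,278). The rack is at (300,215), the tray at (320,158), the jar at (361,203), the remote at (338,243) and the bell at (304,272). In the side view, the stick handle is at (341,188) with its tip at (294,180), the rings at (226,195) and the tray at (183,362).

```bash
cat > h.py <<'E'
import cv2, numpy as np
from station import bot, optics
def ray(n,uv,m=None):
    m=m or optics.camera_model(n); K=np.array([[m['fx'],0,m['cx']],[0,m['fy'],m['cy']],[0,0,1.]])
    p=cv2.undistortPoints(np.array(uv,float).reshape(-1,1,2),K,np.array(m['dist'],float)).reshape(-1,2)
    T=np.array(m['cam_to_world']); d=np.c_[p[:,0],-p[:,1],-np.ones(len(p))]@T[:3,:3].T
    return T[:3,3],d/np.linalg.norm(d,axis=1)[:,None]
def plane(n,uv,z,m=None):
    o,d=ray(n,uv,m); return o+d*((z-o[2])/d[:,2])[:,None]
def proj(n,P,m=None):
    m=m or optics.camera_model(n); T=np.array(m['cam_to_world']); p=(np.atleast_2d(P)-T[:3,3])@T[:3,:3]
    K=np.array([[m['fx'],0,m['cx']],[0,m['fy'],m['cy']],[0,0,1.]])
    return cv2.projectPoints(p*[1,-1,-1],np.zeros(3),np.zeros(3),K,np.array(m['dist'],float))[0].reshape(-1,2)
def tri(rays):
    A=np.zeros((3,3));b=np.zeros(3)
    for o,d in rays:
        d=d.reshape(3); M=np.eye(3)-np.outer(d,d); A+=M;b+=M@o
    x=np.linalg.solve(A,b); return x,[np.linalg.norm((np.eye(3)-np.outer(d.reshape(3),d.reshape(3)))@(x-o)) for o,d in rays]
def blobs(img,lo,hi,box=None,amin=15):
    h=cv2.cvtColor(img,cv2.COLOR_BGR2HSV); k=cv2.inRange(h,np.array(lo),np.array(hi))
    if box is not None:
        z=np.zeros_like(k); x0,y0,x1,y1=box; z[y0:y1,x0:x1]=1; k*=z
    c,_=cv2.findContours(k,cv2.RETR_EXTERNAL,cv2.CHAIN_APPROX_NONE)
    return sorted([x for x in c if cv2.contourArea(x)>=amin],key=cv2.contourArea,reverse=True)
def cen(c):
    m=cv2.moments(c); return m['m10']/m['m00'],m['m01']/m['m00']
E
python3 - <<'E'
from h import *
np.set_printoptions(precision=3,suppress=True)
B={'scene':(180,150,420,300),'side':(90,120,380,300)}
I={n:cv2.imread(f'pics/{n}0.png') for n in B}
RB={'scene':(280,180,325,215),'side':(205,170,250,220)}
cols={'red':((0,150,80),(8,255,255)),'yel':((20,120,100),(32,255,255)),'blue':((100,120,40),(125,255,255))}
for k,(lo,hi) in cols.items():
    r=[]
    for n in B:
        c=blobs(I[n],lo,hi,RB[n],5)
        if c: print(k,n,cen(c[0]),cv2.contourArea(c[0]),cv2.boundingRect(c[0])); r.append(ray(n,cen(c[0])))
    if len(r)==2: print(tri(r))
for n in B:
    for c in blobs(I[n],(40,100,40),(85,255,255),B[n],10):
        p=c.reshape(-1,2); vx,vy,x0,y0=cv2.fitLine(c,cv2.DIST_L2,0,.01,.01).ravel()
        t=(p-[x0,y0])@[vx,vy]; e=np.array([[x0+vx*s,y0+vy*s] for s in (t.min(),t.max())])
        print('rod',n,e.round(1).tolist(),plane(n,e,.02))
E
python3 - <<'E'
import cv2,numpy as np
a=cv2.imread('pics/scene0.png')[170:260,250:390]; b=cv2.imread('pics/side0.png')[160:280,100:280]
a=cv2.resize(a,None,fx=4,fy=4,interpolation=2)[:, :]; b=cv2.resize(b,None,fx=4,fy=4,interpolation=2)
c=np.zeros((600,800,3),np.uint8)
a=cv2.resize(a,(400,257)); b=cv2.resize(cv2.imread('pics/side0.png')[160:270,180:280],(400,440),interpolation=2)
c[:257,:400]=a; c[:440,400:]=b
w=cv2.imread('pics/side0.png')[290:420,90:280]; c[300:574,:400]=cv2.resize(w,(400,274))
cv2.imwrite('pics/c1.png',c)
E
```

```text
red scene (291.2600732600732, 197.75457875457872) 45.5 (289, 190, 7, 16)
red side (232.76618705035972, 202.56474820143885) 139.0 (224, 193, 18, 20)
(array([ 0.648, -0.027,  0.132]), [np.float64(0.006579584180728598), np.float64(0.006579584180728826)])
yel scene (296.4912280701754, 197.37719298245614) 38.0 (294, 190, 6, 16)
yel side (225.9311981020166, 197.63226571767495) 140.5 (217, 188, 18, 20)
(array([ 0.664, -0.022,  0.141]), [np.float64(0.006347490125353092), np.float64(0.006347490125353108)])
blue scene (304.46715328467155, 195.0170316301703) 68.5 (300, 190, 12, 14)
blue side (219.33333333333331, 192.6679389312977) 131.0 (211, 183, 17, 20)
(array([ 0.68 , -0.013,  0.154]), [np.float64(0.0017292126920402317), np.float64(0.0017292126920401543)])
rod scene [[213.1, 267.7], [242.1, 277.7]] [[ 0.578 -0.314  0.02 ]
 [ 0.667 -0.285  0.02 ]]
rod scene [[220.0, 224.0], [228.2, 233.8]] [[ 0.478 -0.179  0.02 ]
 [ 0.525 -0.192  0.02 ]]
rod side [[252.0, 138.0], [282.0, 137.9]] [[ 0.865 -0.358  0.02 ]
 [ 0.795 -0.411  0.02 ]]
rod side [[292.0, 177.1], [324.3, 184.5]] [[ 0.67  -0.283  0.02 ]
 [ 0.585 -0.31   0.02 ]]
rod side [[315.6, 220.5], [332.9, 235.1]] [[ 0.53  -0.184  0.02 ]
 [ 0.47  -0.167  0.02 ]]
```

View pics/c1.png

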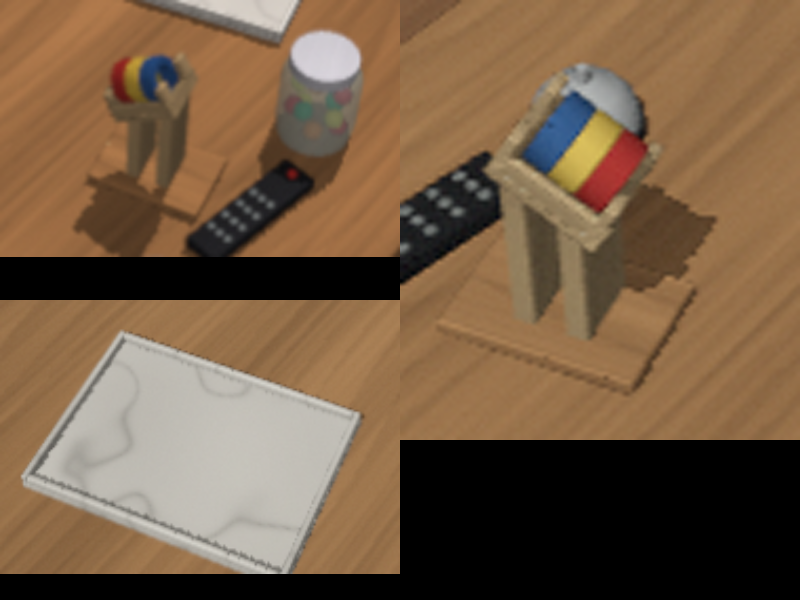

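The crops show the rings in order red (low), yellow, blue, climbing away from the robot. The rack base corners are visible in side at about (189,241), (238,257) and (253,232). The tray's top corners in side are about (148,306), (261,344) and (100,375).

```bash
cat >> h.py <<'E'
from scipy.spatial.transform import Rotation as R
def pose():
    o=bot.get_obs(); q=o['tool_rot']; return o['eef_pos'],R.from_quat([q[1],q[2],q[3],q[0]]),o
def toolrot(yaw,pitch):
    "tool x along rod heading yaw raised by pitch, z = -(stick z)"
    return R.from_euler('z',yaw)*R.from_euler('y',-pitch)*R.from_euler('x',np.pi)
def delta(P,Rt):
    p,r,o=pose(); d=r.inv().apply(np.array(P)-p); w=(r.inv()*Rt).as_rotvec()/(np.pi/4)
    print('offset',d.round(4).tolist(),'|',round(np.linalg.norm(d),3),'angular',w.round(4).tolist(),'| deg',round(np.linalg.norm(w)*45,1))
E
python3 - <<'E'
from h import *
np.set_printoptions(precision=3,suppress=True)
s=plane('side',[(189.3,241.3),(238,257.5),(253,232.5)],.01); c=plane('scene',[(279.8,233),(318.3,246),(329.8,224.3),(293.8,214.8)],.01)
print('base side',s,'scene',c)
for a,b in [(s[0],s[1]),(s[1],s[2]),(c[0],c[1]),(c[1],c[2]),(c[2],c[3]),(c[3],c[0])]: d=b-a; print(np.linalg.norm(d),np.degrees(np.arctan2(d[1],d[0])))
# tray by mask
for n,box in (('side',(95,295,270,420)),('scene',(270,125,372,190))):
    I=cv2.imread(f'pics/{n}0.png'); k=blobs(I,(0,0,120),(180,60,255),box)[0]
    r=cv2.approxPolyDP(cv2.convexHull(k),6,True).reshape(-1,2); P=plane(n,r,.018); print(n,r.tolist(),P[:,:2].tolist(),P.mean(0))
delta([.54,-.325,.2],toolrot(np.radians(17.6),0))
E
```

```text
base side [[ 0.737  0.047  0.01 ]
 [ 0.612  0.017  0.01 ]
 [ 0.634 -0.067  0.01 ]] scene [[ 0.64  -0.081  0.01 ]
 [ 0.763 -0.046  0.01 ]
 [ 0.74   0.046  0.01 ]
 [ 0.627  0.005  0.01 ]]
0.1285906338108775 -166.54211363028438
0.08622236118165695 -75.59938593255116
0.12778483496760124 16.047558010030407
0.09503871152182425 104.32709799174928
0.11950052853020109 -159.84628875902885
0.08719340641884006 -81.49446005116833
side [[147, 305], [260, 343], [226, 419], [205, 419], [101, 378]] [[0.6775772968014486, 0.23768402013626733], [0.43143250862967364, 0.16813181538249994], [0.38702932193979667, 0.32414198969162433], [0.41677496211679643, 0.34612394189120865], [0.6249111246517629, 0.4032186378087764]] [0.508 0.296 0.018]
scene [[279, 158], [296, 132], [363, 151], [344, 182]] [[0.4280449866100572, 0.17251609857066863], [0.3876200258634436, 0.32022961504524794], [0.6355400121478354, 0.3909701046145231], [0.6714057341202522, 0.22079711048932293]] [0.531 0.276 0.018]
offset [0.4032, -0.1901, 0.1034] | 0.458 angular [-0.0017, 0.0001, 0.0352] | deg 1.6
```

>>> {"op": "drive_tool", "data": {"deltas": [{"gripper": 0,"offset": [0.04,-0.019,0.01],"angular": [0,0,0]},{"gripper": 0,"offset": [0.08,-0.038,0.02],"angular": [0,0,0]},{"gripper": 0,"offset": [0.12,-0.057,0.03],"angular": [0,0,0]},{"gripper": 0,"offset": [0.16,-0.076,0.04],"angular": [0,0,0.02]},{"gripper": 0,"offset": [0.2,-0.095,0.05],"angular": [0,0,0.035]}]}}

```text
t: 0.65
eef_pos: [0.3804, -0.4806, 0.2534]
tool_rot: [-0.0, 0.988, 0.153, -0.0]
contact_force: [1.8, -0.6, 0.5]
gripper_width: 1.003
grasp_force: 0.0
```

>>> {"op": "drive_tool", "data": {"deltas": [{"gripper": 0,"offset": [0.035,-0.019,0.01],"angular": [0,0,0]},{"gripper": 0,"offset": [0.07,-0.038,0.02],"angular": [0,0,0]},{"gripper": 0,"offset": [0.1,-0.057,0.03],"angular": [0,0,0]},{"gripper": 0,"offset": [0.13,-0.076,0.04],"angular": [0,0,0]},{"gripper": 0,"offset": [0.13,-0.09,0.05],"angular": [0,0,0]}]}}

```text
t: 1.15
eef_pos: [0.4805, -0.3527, 0.2034]
tool_rot: [-0.001, 0.988, 0.156, 0.002]
contact_force: [0.2, 0.1, 0.2]
gripper_width: 1.002
grasp_force: 0.0
```

Run:
```python
from h import *
np.set_printoptions(precision=4,suppress=True)
p,r,o=pose(); m=optics.camera_model('wrist'); I=optics.read_camera('wrist'); print(o['t'],p,r.as_matrix().round(3).tolist())
cv2.imwrite('pics/w1.png',I)
for c in blobs(I,(40,100,40),(85,255,255),None,60):
    q=c.reshape(-1,2); vx,vy,x0,y0=cv2.fitLine(c,cv2.DIST_L2,0,.01,.01).ravel()
    t=(q-[x0,y0])@[vx,vy]; e=np.array([[x0+vx*s,y0+vy*s] for s in (t.min(),t.max())]); P=plane('wrist',e,.02,m)
    d=P[1]-P[0]; print(e.tolist(),P.tolist(),np.linalg.norm(d),np.degrees(np.arctan2(d[1],d[0])))
```

```text
1.15 [ 0.4805 -0.3527  0.2034] [[0.951, 0.309, 0.003], [0.309, -0.951, 0.002], [0.003, -0.001, -1.0]]
[[46.05932645984797, 140.48895721319496], [80.4810215840519, 65.91416170656868]] [[0.4727376526582724, -0.17614548430532073, 0.020000000000000018], [0.5300334339345595, -0.19179079822780234, 0.020000000000000018]] 0.059393454183042156 -15.272980279368241
[[271.4791298298792, -0.008406996482381857], [271.52177658638436, 43.00741470432973]] [[0.6076201948953306, -0.3023964308949262, 0.020000000000000018], [0.5835195118048921, -0.3099991686711198, 0.020000000000000018]] 0.025271417592199044 -162.4917366482634
```

View pics/w1.png

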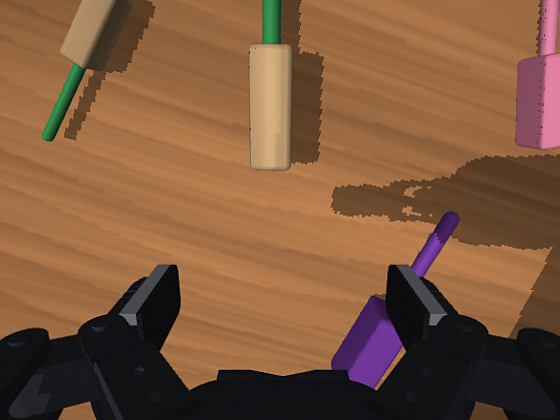

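The wrist view shows the handle's top face spanning columns 250–291 and rows 44–169, with the rod straight above it at column 271.

Run:
```python
from h import *
np.set_printoptions(precision=4,suppress=True)
m=optics.camera_model('wrist'); I=cv2.imread('pics/w1.png')
P=plane('wrist',[(250,45),(291,45),(290,169),(251,169)],.04,m); print(P)
f=(P[0]+P[1])/2;b=(P[2]+P[3])/2; d=f-b; print(np.linalg.norm(d),np.linalg.norm(P[0]-P[1]),np.degrees(np.arctan2(d[1],d[0])))
u=np.array([np.cos(np.radians(17.6)),np.sin(np.radians(17.6)),0]); g=f-.04*u; print('grip from front',g,'mid',(f+b)/2)
T=np.array([g[0],g[1],.08]); delta(T,toolrot(np.radians(17.6),0))
```

```text
[[ 0.5712 -0.2979  0.04  ]
 [ 0.5789 -0.3216  0.04  ]
 [ 0.5066 -0.3448  0.04  ]
 [ 0.4985 -0.32    0.04  ]]
0.07596961466024357 0.02486467051240529 17.379788335535046
grip from front [ 0.5369 -0.3218  0.04  ] mid [ 0.5388 -0.3211  0.04  ]
offset [0.066, -0.009, 0.1214] | 0.138 angular [-0.0062, 0.0013, 0.0084] | deg 0.5
```

>>> {"op": "drive_tool", "data": {"deltas": [{"gripper": 0,"offset": [0.034,-0.005,0.02],"angular": [0,0,0]},{"gripper": 0,"offset": [0.067,-0.009,0.04],"angular": [-0.006,0,0.008]},{"gripper": 0,"offset": [0.067,-0.009,0.08],"angular": [-0.006,0,0.008]},{"gripper": 0,"offset": [0.067,-0.009,0.11],"angular": [-0.006,0,0.008]},{"gripper": 0,"offset": [0.067,-0.009,0.121],"angular": [-0.006,0,0.008]}]}}

```text
t: 1.7
eef_pos: [0.5352, -0.328, 0.0798]
tool_rot: [0.001, 0.989, 0.15, -0.002]
contact_force: [-0.7, 0.1, 0.4]
gripper_width: 1.001
grasp_force: 0.0
```

>>> {"op": "drive_tool", "data": {"deltas": [{"gripper": 200,"offset": [0,0,0],"angular": [0,0,0]},{"gripper": 255,"offset": [0,0,0],"angular": [0,0,0]},{"gripper": 255,"offset": [0,0,0],"angular": [0,0,0]},{"gripper": 255,"offset": [0,0,0],"angular": [0,0,0]},{"gripper": 255,"offset": [0,0,0],"angular": [0,0,0]}], "grip_force": 70}}

```text
t: 2.2
eef_pos: [0.5383, -0.3288, 0.0848]
tool_rot: [0.003, 0.989, 0.15, 0.002]
contact_force: [-0.2, 0.5, 6.0]
gripper_width: 0.315
grasp_force: 70.0
```

>>> {"op": "drive_tool", "data": {"deltas": [{"gripper": 255,"offset": [0,0,0],"angular": [0,0,0]},{"gripper": 255,"offset": [0,0,0],"angular": [0,0,0]},{"gripper": 255,"offset": [0,0,0],"angular": [0,0,0]},{"gripper": 255,"offset": [0,0,-0.02],"angular": [0,0,0]},{"gripper": 255,"offset": [0,0,-0.06],"angular": [0,0,0]}]}}

```text
t: 2.7
eef_pos: [0.5354, -0.3269, 0.1412]
tool_rot: [0.001, 0.989, 0.15, -0.002]
contact_force: [1.3, -0.9, -0.3]
gripper_width: 0.315
grasp_force: 69.0
```

Run:
```python
from h import *
delta([.471,-.074,.202],toolrot(np.radians(15),np.radians(30)))
```

```text
offset [0.0133, -0.2606, -0.061] | 0.268 angular [-0.0122, 0.6719, 0.0493] | deg 30.3
```

>>> {"op": "drive_tool", "data": {"deltas": [{"gripper": 255,"offset": [0.002,-0.02,-0.04],"angular": [0,0.1,0]},{"gripper": 255,"offset": [0.004,-0.06,-0.06],"angular": [0,0.22,0.01]},{"gripper": 255,"offset": [0.006,-0.1,-0.061],"angular": [0,0.34,0.02]},{"gripper": 255,"offset": [0.008,-0.145,-0.061],"angular": [-0.006,0.46,0.03]},{"gripper": 255,"offset": [0.01,-0.19,-0.061],"angular": [-0.01,0.58,0.04]}]}}

```text
t: 3.2
eef_pos: [0.4897, -0.1421, 0.2042]
tool_rot: [-0.026, 0.965, 0.131, 0.226]
contact_force: [0.9, 1.9, -0.9]
gripper_width: 0.316
grasp_force: 69.1
```

Run:
```python
from h import *
print(bot.get_obs()['q'].round(2))
delta([.471,-.074,.202],toolrot(np.radians(15),np.radians(30)))
```

```text
[ 0.67  0.28 -0.45  2.24 -0.38  0.27 -0.7 ]
offset [-0.0008, -0.0706, 0.0014] | 0.071 angular [0.0055, 0.0813, 0.012] | deg 3.7
```

>>> {"op": "drive_tool", "data": {"deltas": [{"gripper": 255,"offset": [0,-0.035,0],"angular": [0,0.05,0]},{"gripper": 255,"offset": [0,-0.07,0],"angular": [0,0.081,0.01]},{"gripper": 255,"offset": [0,-0.07,0],"angular": [0.005,0.081,0.01]},{"gripper": 255,"offset": [0,-0.07,0],"angular": [0.005,0.081,0.01]}]}}

```text
t: 3.6
eef_pos: [0.4709, -0.0734, 0.2031]
tool_rot: [-0.035, 0.958, 0.128, 0.254]
contact_force: [0.6, -0.2, -0.5]
gripper_width: 0.315
grasp_force: 69.1
```

Run:
```python
from h import *
np.set_printoptions(precision=4,suppress=True)
print(bot.get_obs()['q'].round(2))
delta([.471,-.074,.202],toolrot(np.radians(15),np.radians(30)))
p,r,o=pose(); Is={}
print(p,r.as_matrix())
for n in ('scene','side','wrist'):
    Is[n]=optics.read_camera(n); cv2.imwrite(f'pics/{n}2.png',Is[n])
c=np.zeros((420,800,3),np.uint8)
def crop(n,x,y,w,h): return cv2.resize(Is[n][y:y+h,x:x+w],(400,400),interpolation=2)
c[:400,:400]=crop('scene',215,150,110,110); c[:400,400:]=crop('side',190,130,130,130)
cv2.imwrite('pics/c2.png',c)
```

```text
[ 0.39  0.2  -0.29  2.36 -0.91  0.17 -0.31]
offset [-0.0006, 0.0006, 0.0009] | 0.001 angular [-0.006, 0.005, 0.0044] | deg 0.4
[ 0.4709 -0.0734  0.2031] [[ 0.8375  0.2639  0.4784]
 [ 0.228  -0.9645  0.1331]
 [ 0.4966 -0.0024 -0.868 ]]
```

View pics/c2.png

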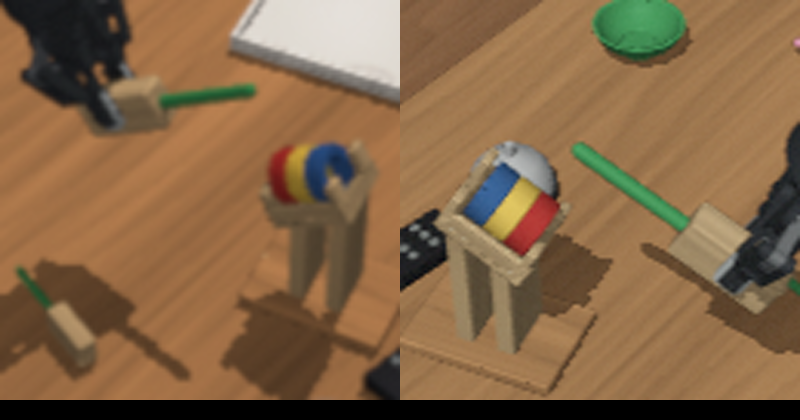

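View pics/wrist2.png

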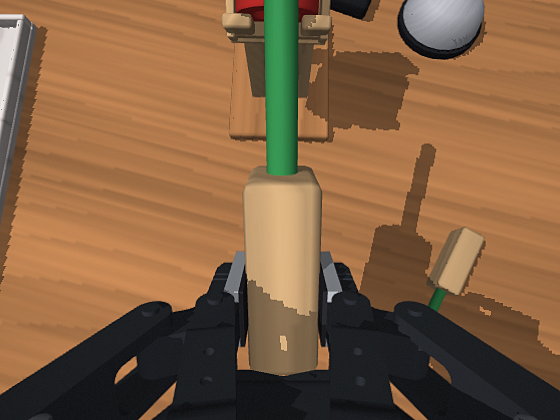

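The scene crop shows the rod held out and the rack beyond it with its rings in place. In the wrist view, the rod runs straight up at column 282, and the rack base's front edge runs from (230,138) to (329,141). The lower plate's ends are at columns 222 and 332.

Run:
```python
from h import *
np.set_printoptions(precision=4,suppress=True)
p,r,o=pose(); m=optics.camera_model('wrist')
E={}
for n,box in (('scene',(255,165,292,185)),('side',(240,170,292,212))):
    I=cv2.imread(f'pics/{n}2.png'); c=blobs(I,(40,90,30),(85,255,255),box,10)[0]
    q=c.reshape(-1,2); vx,vy,x0,y0=cv2.fitLine(c,cv2.DIST_L2,0,.01,.01).ravel()
    t=(q-[x0,y0])@[vx,vy]; e=np.array([[x0+vx*s,y0+vy*s] for s in (t.min(),t.max())])
    if n=='side': e=e[np.argsort(-e[:,0])]
    else: e=e[np.argsort(e[:,0])]
    E[n]=e; print(n,e.tolist())
X=[]
for i in (0,1):
    x,res=tri([ray(n,E[n][i]) for n in E]); X.append(x); print(['root','tip'][i],x,res,'tool',r.inv().apply(x-p))
d=X[1]-X[0]; print('len',np.linalg.norm(d),'yaw',np.degrees(np.arctan2(d[1],d[0])),'pitch',np.degrees(np.arcsin(d[2]/np.linalg.norm(d))))
for z in (.008,.012):
    b=plane('wrist',[(230,138),(329,141),(232,60),(328.5,60)],z,m); print(z,b.tolist())
    e=b[0]-b[1]; print(np.linalg.norm(e),'yaw',np.degrees(np.arctan2(e[1],e[0]))-90,'mid',(b[0]+b[1])/2)
    for a,c in((0,2),): e=b[c]-b[a]; print('side yaw',np.degrees(np.arctan2(e[1],e[0])))
# rod line in wrist
I=cv2.imread('pics/wrist2.png'); c=blobs(I,(40,90,30),(85,255,255),(240,0,320,180),100)[0].reshape(-1,2)
for y in (3,80,160): xs=c[abs(c[:,1]-y)<2][:,0]; print(y,xs.min(),xs.max())
```

```text
scene [[258.92443146174134, 177.42205253189545], [284.1469858465481, 174.1241514998651]]
side [[282.3254965777178, 202.9380611679133], [246.08598886831814, 176.88041164616695]]
root [ 0.5394 -0.0553  0.17  ] [np.float64(0.0013750389167963531), np.float64(0.0013750389167964253)] tool [ 0.0445 -0.0026  0.0636]
tip [ 0.6185 -0.0333  0.2172] [np.float64(0.0014286323454102817), np.float64(0.0014286323454103743)] tool [ 0.1392 -0.0032  0.0634]
len 0.09467355408471358 yaw 15.560803745060195 pitch 29.895329997579204
0.008 [[0.6143223893307248, 0.01252676937871533, 0.008000000000000007], [0.6346886776274249, -0.07399791471613354, 0.008000000000000007], [0.6911563136767823, 0.03414374526700846, 0.008000000000000007], [0.7150481883834097, -0.05436717307033875, 0.008000000000000007]]
0.08888929438744407 yaw 13.24525024649654 mid [ 0.6245 -0.0307  0.008 ]
side yaw 15.713775399607831
0.012 [[0.612737036439934, 0.011424713913474313, 0.01200000000000001], [0.6328236935315462, -0.07391197748821354, 0.01200000000000001], [0.6885160232076013, 0.03274488652912701, 0.01200000000000001], [0.7120798600499554, -0.05455076791734632, 0.01200000000000001]]
0.08766883535500468 yaw 13.245250246496525 mid [ 0.6228 -0.0312  0.012 ]
side yaw 15.713775399607822
3 264 297
80 265 297
160 267 296
```

Run:
```python
import cv2,numpy as np
w=cv2.imread('pics/wrist2.png')[0:50,205:345]; s=cv2.imread('pics/side2.png')[170:235,195:260]; a=cv2.imread('pics/scene2.png')[180:235,280:325]
c=np.zeros((600,800,3),np.uint8)
c[:200,:560]=cv2.resize(w,(560,200),interpolation=2)
c[205:595,:390]=cv2.resize(s,(390,390),interpolation=2)
c[205:590,400:715]=cv2.resize(a,(315,385),interpolation=2)
cv2.imwrite('pics/c3.png',c)
```

```text
(no output)
```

View pics/c3.png

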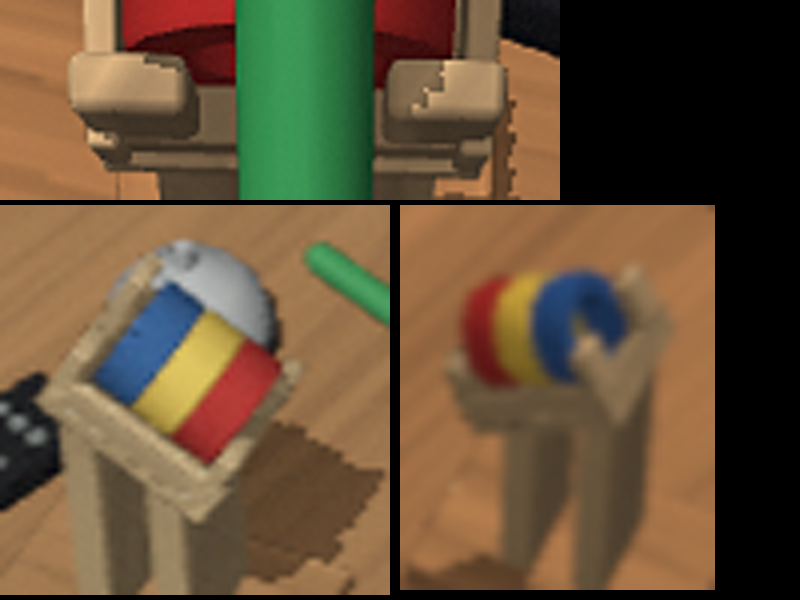

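The crops show the lower plate's two prongs in the wrist image. The notch's inner edges are at columns 253 and 302, the outer ends at 222.5 and 331, and the outer top edge is at about row 24–25.

Run:
```python
from h import *
np.set_printoptions(precision=4,suppress=True)
m=optics.camera_model('wrist'); yaw=np.radians(14.8); u=np.array([np.cos(yaw),np.sin(yaw),0]); v=np.array([-u[1],u[0],0])
P=plane('wrist',[(222.5,24.5),(331.2,25.5),(253,25),(302,25)],.131,m); print(P)
print('widths',np.linalg.norm(P[0]-P[1]),np.linalg.norm(P[2]-P[3]))
e=P[0]-P[1]; print('yaw',np.degrees(np.arctan2(e[1],e[0]))-90)
for c in ((P[0]+P[1])/2,(P[2]+P[3])/2):
    A=c+.0352*u; A[2]=.142; print('axis',A,'lat',A@v)
print('base lat',np.array([.6245,-.0307,0])@v)
A=np.array([.663,-.02,.142])
S=u*np.cos(np.pi/6)+[0,0,.5]; N=-u*.5+[0,0,np.cos(np.pi/6)]
# side/scene check: predicted ring centres & plate corners
A=(P[0]+P[1]+P[2]+P[3])/4+.0352*u; A[2]=.142
q=[A-18e-3*S,A,A+18e-3*S,A+27e-3*S+24e-3*N,A-27e-3*S+24e-3*N]
for n in ('scene','side'): print(n,proj(n,q).round(1).tolist())
```

```text
[[ 0.6303  0.0029  0.131 ]
 [ 0.6457 -0.0563  0.131 ]
 [ 0.6345 -0.0137  0.131 ]
 [ 0.6417 -0.0404  0.131 ]]
widths 0.061234340132272476 0.02760628527781383
yaw 14.494096526223714
axis [ 0.672  -0.0177  0.142 ] lat -0.188789812781792
axis [ 0.6722 -0.0181  0.142 ] lat -0.18916767252900127
base lat -0.18920735386105814
scene [[296.9, 197.8], [301.8, 197.4], [306.8, 197.0], [305.7, 190.6], [290.9, 192.1]]
side [[231.2, 201.6], [224.6, 196.9], [218.0, 192.1], [219.0, 184.0], [239.0, 198.5]]
```

```bash
cat >> h.py <<'E'
A=np.array([.670,-.0183,.142]); YAW=np.radians(14.6); u=np.array([np.cos(YAW),np.sin(YAW),0]); PI6=np.pi/6
S=u*np.cos(PI6)+[0,0,.5]; N=-u*.5+np.array([0,0,np.cos(PI6)])
OFF=np.array([.0045,-.003,.0635]); RT=toolrot(YAW-np.radians(.35),PI6)
def goto(s,n,RT=RT,up=0): delta(A+s*S+n*N+[0,0,up]-RT.apply(OFF),RT)
E
python3 - <<'E'
from h import *
goto(-.19,0,up=.05);goto(-.19,0); goto(-.09,0)
E
```

```text
offset [-0.0215, -0.0033, 0.0492] | 0.054 angular [-0.0103, 0.0048, 0.017] | deg 0.9
offset [-0.0463, -0.0033, 0.0926] | 0.104 angular [-0.0103, 0.0048, 0.017] | deg 0.9
offset [0.0537, -0.0025, 0.0922] | 0.107 angular [-0.0103, 0.0048, 0.017] | deg 0.9
```

>>> {"op": "drive_tool", "data": {"deltas": [{"gripper": 255,"offset": [-0.011,-0.003,0.025],"angular": [-0.01,0.005,0.017]},{"gripper": 255,"offset": [-0.021,-0.003,0.049],"angular": [-0.01,0.005,0.017]},{"gripper": 255,"offset": [-0.021,-0.003,0.049],"angular": [-0.01,0.005,0.017]}]}}

```text
t: 4.05
eef_pos: [0.4828, -0.0785, 0.1657]
tool_rot: [-0.038, 0.962, 0.122, 0.243]
contact_force: [-0.7, 0.1, -0.8]
gripper_width: 0.318
grasp_force: 69.1
```

Run:
```python
from h import *
print(bot.get_obs()['q'].round(3))
goto(-.19,0,up=.05);goto(-.19,0)
```

```text
[ 0.216  0.293 -0.093  2.355 -1.363  0.17   0.136]
offset [-0.0111, -0.008, 0.0123] | 0.018 angular [-0.0187, 0.0337, -0.0005] | deg 1.7
offset [-0.0349, -0.0074, 0.0562] | 0.067 angular [-0.0187, 0.0337, -0.0005] | deg 1.7
```

Run:
```python
from h import *
L=toolrot(YAW,0)
p,r,o=pose(); print('up',r.inv().apply([-.01,0,.05]).round(3))
delta(np.array([.52,.07,.10])-L.apply(OFF),L)
```

```text
up [ 0.015 -0.003 -0.049]
offset [0.0588, -0.1312, 0.0363] | 0.148 angular [-0.0164, -0.633, -0.0033] | deg 28.5
```

>>> {"op": "drive_tool", "data": {"deltas": [{"gripper": 255,"offset": [0.01,-0.003,-0.045],"angular": [0,0,0]},{"gripper": 255,"offset": [0.015,-0.05,-0.045],"angular": [0,-0.13,0]},{"gripper": 255,"offset": [0.03,-0.095,-0.03],"angular": [0,-0.3,0]},{"gripper": 255,"offset": [0.045,-0.131,0],"angular": [-0.01,-0.47,0]},{"gripper": 255,"offset": [0.059,-0.131,0.036],"angular": [-0.016,-0.63,-0.003]}]}}

```text
t: 4.55
eef_pos: [0.4912, 0.0129, 0.1871]
tool_rot: [-0.037, 0.983, 0.127, 0.124]
contact_force: [1.1, -0.8, -1.0]
gripper_width: 0.32
grasp_force: 69.2
```

Run:
```python
from h import *
L=toolrot(YAW,0)
print(bot.get_obs()['q'].round(2))
delta(np.array([.52,.07,.0205])-L.apply(OFF),L)
```

```text
[-0.46  0.28  0.4   2.25 -0.48  0.43 -0.98]
offset [0.0103, -0.0404, 0.1111] | 0.119 angular [-0.0538, -0.3256, 0.0027] | deg 14.9
```

>>> {"op": "drive_tool", "data": {"deltas": [{"gripper": 255,"offset": [0.01,-0.03,0.02],"angular": [-0.02,-0.12,0]},{"gripper": 255,"offset": [0.01,-0.04,0.05],"angular": [-0.054,-0.24,0]},{"gripper": 255,"offset": [0.01,-0.04,0.08],"angular": [-0.054,-0.326,0.003]},{"gripper": 255,"offset": [0.01,-0.04,0.09],"angular": [-0.054,-0.326,0.003]},{"gripper": 255,"offset": [0.01,-0.04,0.09],"angular": [-0.054,-0.326,0.003]}]}}

```text
t: 5.05
eef_pos: [0.5114, 0.0646, 0.1023]
tool_rot: [-0.0, 0.992, 0.13, 0.0]
contact_force: [-0.0, -0.8, -0.8]
gripper_width: 0.314
grasp_force: 69.2
```

Run:
```python
from h import *
L=toolrot(YAW,0)
print(bot.get_obs()['q'].round(2))
delta(np.array([.52,.07,.0205])-L.apply(OFF),L)
```

```text
[-0.58  0.55  0.43  2.1  -0.42  0.57 -1.17]
offset [0.0051, -0.0, 0.0183] | 0.019 angular [-0.0007, -0.0009, 0.0064] | deg 0.3
```

>>> {"op": "drive_tool", "data": {"deltas": [{"gripper": 255,"offset": [0.005,0,0.01],"angular": [0,0,0.006]},{"gripper": 255,"offset": [0.005,0,0.018],"angular": [0,0,0.006]},{"gripper": 255,"offset": [0.005,0,0.018],"angular": [0,0,0.006]},{"gripper": 120,"offset": [0.005,0,0.018],"angular": [0,0,0.006]},{"gripper": 0,"offset": [0.005,0,0.018],"angular": [0,0,0.006]}]}}

```text
t: 5.55
eef_pos: [0.5168, 0.0673, 0.086]
tool_rot: [-0.001, 0.992, 0.128, 0.002]
contact_force: [0.3, -0.4, 0.3]
gripper_width: 0.646
grasp_force: 0.0
```

>>> {"op": "drive_tool", "data": {"deltas": [{"gripper": 0,"offset": [0,0,0],"angular": [0,0,0]},{"gripper": 0,"offset": [0,0,-0.01],"angular": [0,0,0]},{"gripper": 0,"offset": [0,0,-0.045],"angular": [0,0,0]},{"gripper": 0,"offset": [0,0,-0.08],"angular": [0,0,0]},{"gripper": 0,"offset": [0,0,-0.08],"angular": [0,0,0]}]}}

```text
t: 6.05
eef_pos: [0.519, 0.0673, 0.1699]
tool_rot: [-0.002, 0.992, 0.128, 0.005]
contact_force: [0.4, 0.6, 1.4]
gripper_width: 1.001
grasp_force: 0.0
```

Run:
```python
from h import *
np.set_printoptions(precision=4,suppress=True)
E={}
for n,box in (('scene',(180,120,330,230)),('side',(190,170,400,330))):
    I=optics.read_camera(n); cv2.imwrite(f'pics/{n}4.png',I)
    for c in blobs(I,(40,90,30),(85,255,255),box,10):
        q=c.reshape(-1,2); vx,vy,x0,y0=cv2.fitLine(c,cv2.DIST_L2,0,.01,.01).ravel()
        t=(q-[x0,y0])@[vx,vy]; e=np.array([[x0+vx*s,y0+vy*s] for s in (t.min(),t.max())]); P=plane(n,e,.02); d=P[1]-P[0]
        print(n,P[:,:2].tolist(),np.linalg.norm(d),np.degrees(np.arctan2(d[1],d[0])))
G=np.array([.52,.07,.02]); T=toolrot(YAW,-np.radians(20))
delta(G+[0,0,.0564+.06]+.0125*u,T)
```

```text
side [[0.6525607567277546, 0.10425409341856762], [0.5657842004349118, 0.08086662460273897]] 0.08987293485614156 -164.91639899431246
side [[0.529666958298176, -0.18403358559596028], [0.46953261982877187, -0.16692236378170877]] 0.06252145691784042 164.11630079020352
offset [0.0159, -0.0015, 0.0303] | 0.034 angular [-0.0027, -0.4508, 0.0045] | deg 20.3
```

>>> {"op": "drive_tool", "data": {"deltas": [{"gripper": 0,"offset": [0.005,-0.001,0.0],"angular": [0,-0.15,0]},{"gripper": 0,"offset": [0.01,-0.001,0.01],"angular": [0,-0.3,0]},{"gripper": 0,"offset": [0.016,-0.001,0.03],"angular": [-0.003,-0.45,0.004]},{"gripper": 0,"offset": [0.016,-0.001,0.03],"angular": [-0.003,-0.45,0.004]}]}}

```text
t: 6.55
eef_pos: [0.5313, 0.0734, 0.1306]
tool_rot: [0.024, 0.976, 0.126, -0.177]
contact_force: [-0.3, 0.1, -0.7]
gripper_width: 1.0
grasp_force: 0.0
```

Run:
```python
from h import *
y=np.radians(14.9);w=np.array([np.cos(y),np.sin(y),0])
G=np.array([.521,.0695,.02]); T=toolrot(y,-np.radians(20)); print(bot.get_obs()['q'].round(2))
delta(G+[0,0,.0564]+.0125*w,T)
```

```text
[-0.62  0.68  0.51  1.84 -0.31  1.08 -1.27]
offset [0.0205, 0.001, 0.0502] | 0.054 angular [0.001, 0.0135, -0.0041] | deg 0.6
```

>>> {"op": "drive_tool", "data": {"deltas": [{"gripper": 0,"offset": [0.01,0.001,0.024],"angular": [0,0.013,-0.004]},{"gripper": 0,"offset": [0.02,0.001,0.045],"angular": [0,0.013,-0.004]},{"gripper": 0,"offset": [0.0205,0.001,0.05],"angular": [0,0.013,-0.004]},{"gripper": 150,"offset": [0.0205,0.001,0.05],"angular": [0,0.013,-0.004]},{"gripper": 255,"offset": [0.0205,0.001,0.05],"angular": [0,0.013,-0.004]}], "grip_force": 80}}

```text
t: 7.05
eef_pos: [0.5341, 0.0717, 0.0826]
tool_rot: [0.021, 0.977, 0.127, -0.167]
contact_force: [0.4, 0.7, -0.7]
gripper_width: 0.694
grasp_force: 0.0
```

>>> {"op": "drive_tool", "data": {"deltas": [{"gripper": 255,"offset": [0,0,0],"angular": [0,0,0]},{"gripper": 255,"offset": [0,0,0],"angular": [0,0,0]},{"gripper": 255,"offset": [0,0,0],"angular": [0,0,0]},{"gripper": 255,"offset": [0,0,0],"angular": [0,0,0]},{"gripper": 255,"offset": [-0.01,0,-0.03],"angular": [0,0,0]}]}}

```text
t: 7.55
eef_pos: [0.5327, 0.0722, 0.1112]
tool_rot: [0.022, 0.977, 0.127, -0.171]
contact_force: [0.5, 0.9, -0.9]
gripper_width: 0.312
grasp_force: 78.8
```

```bash
cat >> h.py <<'E'
OFF=np.array([.008,0,.0565]) # placeholder until measured
T20=np.radians(20)
E
python3 - <<'E'
from h import *
# waypoint: beside rack, rod raised 30 (tool pitch 10), stick grip at 0.2 down slope, raised 0.06
T=toolrot(YAW,np.radians(10)); G=A-.2*S+[0,0,.1]
x=np.array([np.cos(T20),0,np.sin(T20)]); z=np.array([-.342,0,.94]) 
TCP=G+.0125*(S)+.0564*N; print(TCP,bot.get_obs()['q'].round(2)); delta(TCP,T)
E
```

```text
[ 0.48557422 -0.06633932  0.19709383] [-0.61  0.71  0.49  1.85 -0.33  1.03 -1.25]
offset [-0.1054, 0.1219, -0.0534] | 0.17 angular [-0.0003, 0.6626, 0.0047] | deg 29.8
```

>>> {"op": "drive_tool", "data": {"deltas": [{"gripper": 255,"offset": [-0.035,0,-0.03],"angular": [0,0.1,0]},{"gripper": 255,"offset": [-0.07,0.02,-0.045],"angular": [0,0.25,0]},{"gripper": 255,"offset": [-0.1,0.05,-0.053],"angular": [0,0.4,0]},{"gripper": 255,"offset": [-0.105,0.08,-0.053],"angular": [0,0.52,0]},{"gripper": 255,"offset": [-0.105,0.11,-0.053],"angular": [0,0.63,0.004]}]}}

```text
t: 8.05
eef_pos: [0.483, -0.0562, 0.1994]
tool_rot: [-0.01, 0.989, 0.127, 0.079]
contact_force: [1.0, 1.9, -1.1]
gripper_width: 0.311
grasp_force: 78.8
```

Run:
```python
from h import *
print(bot.get_obs()['q'].round(2))
delta((A-.2*S+[0,0,.1])+.0125*(S)+.0564*N,toolrot(YAW,np.radians(10)))
```

```text
[-0.46  0.29  0.55  2.21 -0.37  0.57 -0.95]
offset [-0.0005, 0.0104, 0.0022] | 0.011 angular [-0.0002, 0.019, -0.0003] | deg 0.9
```

Good joint margins now. I'll settle and measure the rod in hand.

>>> {"op": "drive_tool", "data": {"deltas": [{"gripper": 255,"offset": [0,0.01,0.002],"angular": [0,0.019,0]},{"gripper": 255,"offset": [0,0.01,0.002],"angular": [0,0.019,0]},{"gripper": 255,"offset": [0,0.01,0.002],"angular": [0,0.019,0]}]}}

```text
t: 8.35
eef_pos: [0.4868, -0.0643, 0.1962]
tool_rot: [-0.011, 0.988, 0.127, 0.083]
contact_force: [0.2, -0.0, -0.7]
gripper_width: 0.316
grasp_force: 78.8
```

```bash
cat > meas.py <<'E'
from h import *
np.set_printoptions(precision=4,suppress=True)
def meas(tag):
    p,r,o=pose(); print('t',o['t'],'p',p,'q',o['q'].round(2)); Gp=p-.0125*S-.0564*N
    E={}; ends=np.array([Gp+.04*S,Gp+.135*S])
    for n in ('scene','side'):
        I=optics.read_camera(n); cv2.imwrite(f'pics/{n}{tag}.png',I)
        g=proj(n,ends); lo=g.min(0)-7; hi=g.max(0)+8
        c=blobs(I,(40,90,30),(85,255,255),(*lo.astype(int),*hi.astype(int)),10)[0]
        q=c.reshape(-1,2); vx,vy,x0,y0=cv2.fitLine(c,cv2.DIST_L2,0,.01,.01).ravel()
        t=(q-[x0,y0])@[vx,vy]; e=np.array([[x0+vx*s,y0+vy*s] for s in (t.min(),t.max())])
        if (e[1]-e[0])@(g[1]-g[0])<0: e=e[::-1]
        E[n]=e
    X=[]
    for i in (0,1):
        x,res=tri([ray(n,E[n][i]) for n in E]); X.append(x); print(['root','tip'][i],x,np.round(res[0],4),'tool',r.inv().apply(x-p))
    d=X[1]-X[0]; L=np.linalg.norm(d); d/=L
    print('len',L,'yaw',np.degrees(np.arctan2(d[1],d[0])),'pitch',np.degrees(np.arcsin(d[2])))
    v=np.array([-u[1],u[0],0])
    for x in X: print('rel axis: s,lat,n',(x-A)@S,(x-A)@v,(x-A)@N)
if __name__=='__main__':
    import sys; meas(sys.argv[1])
E
python3 meas.py 5
```

```text
t 8.35 p [ 0.4868 -0.0643  0.1962] q [-0.42  0.3   0.53  2.2  -0.4   0.56 -0.91]
root [ 0.5386 -0.0507  0.1544] 0.0013 tool [ 0.0458 -0.0001  0.0502]
tip [ 0.6179 -0.029   0.1999] 0.001 tool [ 0.1344 -0.0012  0.0192]
len 0.09391391454596146 yaw 15.300508542761902 pitch 28.924331359619746
rel axis: s,lat,n -0.11099193898555525 0.0017956439681372867 0.07843279257910303
rel axis: s,lat,n -0.017099894865564985 0.0028005989779369776 0.07667283185674702
```

```bash
cat >> h.py <<'E'
V=np.array([-u[1],u[0],0])
def rel(ds,dl,dn,dyaw=0,dpitch=0):
    p,r,o=pose(); R2=R.from_rotvec(np.radians(dyaw)*np.array([0,0,1]))*R.from_rotvec(-np.radians(dpitch)*V)*r
    delta(p+ds*S+dl*V+dn*N,R2)
E
python3 - <<'E'
from h import *
rel(-.041,-.0012,-.0791,-.4,1.)
E
```

```text
offset [-0.0109, 0.0012, 0.0884] | 0.089 angular [-0.0016, 0.0222, 0.0087] | deg 1.1
```

>>> {"op": "drive_tool", "data": {"deltas": [{"gripper": 255,"offset": [-0.01,0.001,0.02],"angular": [-0.001,0.022,0.008]},{"gripper": 255,"offset": [-0.011,0.001,0.045],"angular": [-0.001,0.022,0.008]},{"gripper": 255,"offset": [-0.011,0.001,0.07],"angular": [-0.001,0.022,0.008]},{"gripper": 255,"offset": [-0.011,0.001,0.088],"angular": [-0.001,0.022,0.008]},{"gripper": 255,"offset": [-0.011,0.001,0.088],"angular": [-0.001,0.022,0.008]}]}}

```text
t: 8.95
eef_pos: [0.4903, -0.0632, 0.1054]
tool_rot: [-0.012, 0.988, 0.124, 0.09]
contact_force: [0.1, 0.0, -0.7]
gripper_width: 0.314
grasp_force: 78.8
```

>>> {"op": "drive_tool", "data": {"deltas": [{"gripper": 255,"offset": [0,0,0],"angular": [0,0,0]}]}}

```text
t: 9.05
eef_pos: [0.4911, -0.0641, 0.1074]
tool_rot: [-0.012, 0.988, 0.124, 0.092]
contact_force: [0.8, -0.7, -0.2]
gripper_width: 0.311
grasp_force: 78.8
```

```bash
python3 meas.py 6
python3 - <<'E'
import cv2,numpy as np
from h import *
I={n:cv2.imread(f'pics/{n}6.png') for n in('scene','side')}; I['wrist']=optics.read_camera('wrist'); cv2.imwrite('pics/wrist6.png',I['wrist'])
c=np.zeros((600,800,3),np.uint8)
c[:380,:400]=cv2.resize(I['scene'][165:260,240:340],(400,380),interpolation=2)
c[:380,400:]=cv2.resize(I['side'][155:250,200:300],(400,380),interpolation=2)
c[382:600,:560]=I['wrist'][:218]
cv2.imwrite('pics/c6.png',c)
E
```

```text
t 9.05 p [ 0.4911 -0.0641  0.1074] q [-0.24  0.46  0.33  2.24 -0.63  0.34 -0.7 ]
root [ 0.5424 -0.0519  0.0665] 0.002 tool [0.0443 0.0009 0.0499]
tip [ 0.6222 -0.0312  0.1146] 0.0022 tool [0.1342 0.0005 0.0179]
len 0.09539355082642736 yaw 14.559285688925323 pitch 30.25256967840768
rel axis: s,lat,n -0.1519613764796429 -0.000376481168191187 0.000603765604212982
rel axis: s,lat,n -0.05656877051195913 -0.0004350360524668117 0.0010242858699967229
```

View pics/c6.png

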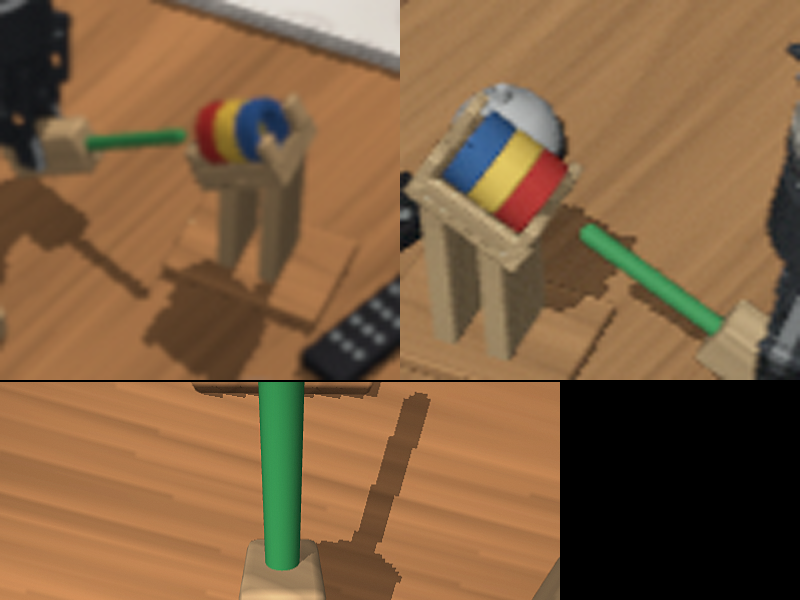

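The rod lines up with the ring axis to about 1 mm, with its tip just below the notch at crop (590,232) in side. Now I'll push it in along the rod's direction.

>>> {"op": "drive_tool", "data": {"deltas": [{"gripper": 255,"offset": [0.014,0,-0.005],"angular": [0,0,0]},{"gripper": 255,"offset": [0.028,0,-0.01],"angular": [0,0,0]},{"gripper": 255,"offset": [0.038,0,-0.0135],"angular": [0,0,0]},{"gripper": 255,"offset": [0.047,0,-0.0167],"angular": [0,0,0]},{"gripper": 255,"offset": [0.047,0,-0.0167],"angular": [0,0,0]}]}}

```text
t: 9.7
eef_pos: [0.5343, -0.0535, 0.1336]
tool_rot: [-0.012, 0.988, 0.124, 0.094]
contact_force: [0.8, 0.7, -1.5]
gripper_width: 0.313
grasp_force: 78.8
```

Run:
```python
from h import *
np.set_printoptions(precision=4,suppress=True)
p,r,o=pose(); print(p,o['contact_force'],o['q'].round(2))
# stick from tool offsets
t=p+r.apply([.1343,.0,.0185]); g=p+r.apply([.0450,.0004,.05]); 
for x in (g,t): print((x-A)@S,(x-A)@V,(x-A)@N)
for n in('scene','side'):
    I=optics.read_camera(n); cv2.imwrite(f'pics/{n}7.png',I)
    for k,(lo,hi) in {'red':((0,150,80),(8,255,255)),'yel':((20,120,100),(32,255,255)),'blue':((100,120,40),(125,255,255))}.items():
        c=blobs(I,lo,hi,{'scene':(280,180,325,215),'side':(205,170,250,220)}[n],5); print(n,k,np.round(cen(c[0]),1) if c else None)
```

```text
[ 0.5343 -0.0535  0.1336] [ 0.7872  0.7426 -1.4943] [-0.33  0.47  0.41  2.15 -0.57  0.44 -0.79]
-0.09954542829195556 -0.0005783641865610471 0.0008377180871892073
-0.004852561328426397 -0.0005857399833268858 0.0012388313193235022
scene red [291.2 197.5]
scene yel [296.6 197.7]
scene blue [304.5 195. ]
side red [232.9 202.5]
side yel [225.9 197.6]
side blue [219.3 192.7]
```

Rings are undisturbed and the contact force is only noise. Continuing.

>>> {"op": "drive_tool", "data": {"deltas": [{"gripper": 255,"offset": [0.012,0,-0.0043],"angular": [0,0,0]},{"gripper": 255,"offset": [0.024,0,-0.0085],"angular": [0,0,0]},{"gripper": 255,"offset": [0.036,0,-0.0128],"angular": [0,0,0]},{"gripper": 255,"offset": [0.046,0,-0.0164],"angular": [0,0,0]},{"gripper": 255,"offset": [0.046,0,-0.0164],"angular": [0,0,0]}]}}

```text
t: 10.3
eef_pos: [0.5759, -0.043, 0.1584]
tool_rot: [-0.011, 0.988, 0.124, 0.094]
contact_force: [-0.1, -0.7, -0.4]
gripper_width: 0.312
grasp_force: 78.8
```

>>> {"op": "drive_tool", "data": {"deltas": [{"gripper": 255,"offset": [0,0,0],"angular": [0,0,0]},{"gripper": 255,"offset": [0,0,0],"angular": [0,0,0]}]}}

```text
t: 10.5
eef_pos: [0.5729, -0.0438, 0.1568]
tool_rot: [-0.012, 0.988, 0.123, 0.092]
contact_force: [0.1, -0.9, -1.4]
gripper_width: 0.309
grasp_force: 78.8
```

Run:
```python
from h import *
np.set_printoptions(precision=4,suppress=True)
p,r,o=pose(); print(p,o['contact_force'],o['q'].round(2))
t=p+r.apply([.1343,.0,.0185]); g=p+r.apply([.0450,.0004,.05]); 
for x in (g,t): print((x-A)@S,(x-A)@V,(x-A)@N)
I={n:optics.read_camera(n) for n in('scene','side')}
for n in I:
    for k,(lo,hi) in {'red':((0,150,80),(8,255,255)),'yel':((20,120,100),(32,255,255)),'blue':((100,120,40),(125,255,255)),'grn':((40,90,30),(85,255,255))}.items():
        c=blobs(I[n],lo,hi,{'scene':(280,170,335,215),'side':(195,165,250,220)}[n],4); print(n,k,[np.round(cen(x),1).tolist() for x in c])
c=np.zeros((400,800,3),np.uint8)
c[:380,:400]=cv2.resize(I['scene'][165:260,240:340],(400,380),interpolation=2)
c[:380,400:]=cv2.resize(I['side'][155:250,190:290],(400,380),interpolation=2)
cv2.imwrite('pics/c7.png',c)
rel(0,0,.07)
```

```text
[ 0.5729 -0.0438  0.1568] [ 0.1364 -0.8975 -1.359 ] [-0.38  0.48  0.46  2.05 -0.53  0.53 -0.86]
-0.05369068714404141 -0.0009537164674252387 0.0008843317926945523
0.04100284819729676 -0.0011310768581283203 0.000938256282172928
scene red [[291.3, 197.8]]
scene yel [[296.6, 197.7]]
scene blue [[303.2, 195.0]]
scene grn [[308.9, 196.3]]
side red [[232.8, 202.5]]
side yel [[225.9, 197.6]]
side blue [[219.3, 192.6]]
side grn [[240.6, 208.0], [213.2, 187.9]]
offset [-0.0232, 0.0002, -0.066] | 0.07 angular [0.0, 0.0, 0.0] | deg 0.0
```

View pics/c7.png

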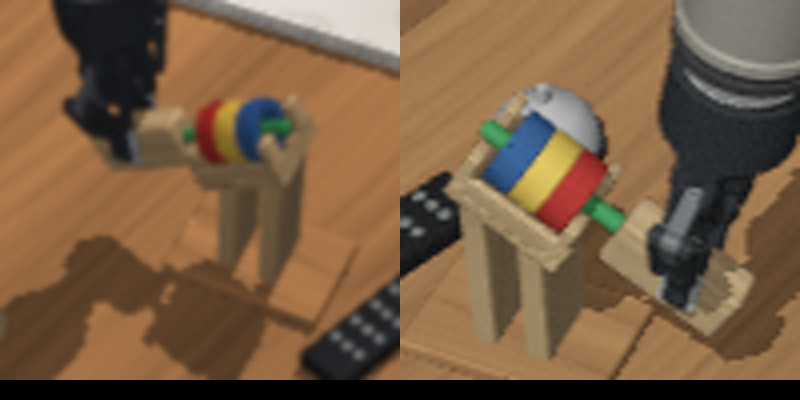

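The rod is through: green shows beyond the blue ring at crop (275,127) in scene and (495,132) in side, and the rings are still seated. Now I'll lift square to the slope.

>>> {"op": "drive_tool", "data": {"deltas": [{"gripper": 255,"offset": [-0.003,0,-0.009],"angular": [0,0,0]},{"gripper": 255,"offset": [-0.007,0,-0.02],"angular": [0,0,0]},{"gripper": 255,"offset": [-0.0115,0,-0.033],"angular": [0,0,0]},{"gripper": 255,"offset": [-0.016,0,-0.046],"angular": [0,0,0]},{"gripper": 255,"offset": [-0.0205,0,-0.059],"angular": [0,0,0]}]}}

```text
t: 11.1
eef_pos: [0.5429, -0.0517, 0.2128]
tool_rot: [-0.012, 0.988, 0.123, 0.093]
contact_force: [0.3, 0.5, -0.4]
gripper_width: 0.313
grasp_force: 78.8
```

>>> {"op": "drive_tool", "data": {"deltas": [{"gripper": 255,"offset": [-0.004,0,-0.012],"angular": [0,0,0]},{"gripper": 255,"offset": [-0.007,0,-0.024],"angular": [0,0,0]},{"gripper": 255,"offset": [-0.009,0,-0.035],"angular": [0,0,0]},{"gripper": 255,"offset": [-0.011,0,-0.045],"angular": [0,0,0]},{"gripper": 255,"offset": [-0.011,0,-0.045],"angular": [0,0,0]}]}}

```text
t: 11.6
eef_pos: [0.5253, -0.0563, 0.2551]
tool_rot: [-0.012, 0.988, 0.123, 0.093]
contact_force: [0.6, -0.3, -1.0]
gripper_width: 0.314
grasp_force: 78.8
```

Run:
```python
from h import *
np.set_printoptions(precision=4,suppress=True)
p,r,o=pose(); print(p,o['q'].round(2))
I={n:optics.read_camera(n) for n in('scene','side')}
for n in I: cv2.imwrite(f'pics/{n}8.png',I[n])
for k,(lo,hi) in {'red':((0,150,80),(8,255,255)),'yel':((20,120,100),(32,255,255)),'blue':((100,120,40),(125,255,255))}.items():
    rr=[]
    for n in I:
        g=proj(n,p+r.apply([.09,0,.035]))[0].astype(int)
        c=blobs(I[n],lo,hi,(*(g-28),*(g+28)),4)
        if c: rr.append(ray(n,cen(c[0])))
    if len(rr)==2: x,e=tri(rr); G=p+r.apply([.008,0,.063]); d=r.apply([.942,0,-.335]); print(k,x,e[0],'x on stick',(x-G)@d)
# next: tray hover. stick yaw 14 flat-ish keeping rod up 12deg
TY=np.radians(14); tx=np.array([np.cos(TY),np.sin(TY),0]); C=np.array([.530,.278,0]); Gt=C-.0475*tx
for z,pt in ((.16,-5),(.06,-10)):
    T=toolrot(TY,np.radians(pt)); delta(Gt+[0,0,z]-T.apply([.0066,.0004,.0635]),T)
```

```text
[ 0.5253 -0.0563  0.2551] [-0.51  0.26  0.62  2.09 -0.33  0.69 -1.01]
red [ 0.5985 -0.0391  0.2195] 0.005963547191700246 x on stick 0.06043995379132295
yel [ 0.6145 -0.0353  0.229 ] 0.006009514476339822 x on stick 0.07941937057740095
blue [ 0.6341 -0.0298  0.2368] 0.0016547278471392899 x on stick 0.10094693509602096
offset [0.0322, -0.323, 0.0367] | 0.327 angular [-0.0009, -0.3488, 0.0057] | deg 15.7
offset [0.0191, -0.3229, 0.1361] | 0.351 angular [-0.0007, -0.4599, 0.0057] | deg 20.7
```

All three rings are on the rod (x on stick ≈ 0.060, 0.079, 0.101). Next, the carry to the tray.

>>> {"op": "drive_tool", "data": {"deltas": [{"gripper": 255,"offset": [0,-0.015,-0.005],"angular": [0,0,0]},{"gripper": 255,"offset": [0,-0.045,-0.005],"angular": [0,0,0]},{"gripper": 255,"offset": [0.005,-0.08,-0.005],"angular": [0,0,0]},{"gripper": 255,"offset": [0.01,-0.115,-0.005],"angular": [0,-0.03,0]},{"gripper": 255,"offset": [0.015,-0.15,0],"angular": [0,-0.08,0]}]}}

```text
t: 12.2
eef_pos: [0.5019, 0.0941, 0.2564]
tool_rot: [-0.008, 0.99, 0.123, 0.061]
contact_force: [1.7, 0.0, -1.4]
gripper_width: 0.313
grasp_force: 78.9
```

>>> {"op": "drive_tool", "data": {"deltas": [{"gripper": 255,"offset": [0.005,-0.035,0.002],"angular": [0,-0.05,0]},{"gripper": 255,"offset": [0.008,-0.07,0.005],"angular": [0,-0.1,0]},{"gripper": 255,"offset": [0.01,-0.105,0.01],"angular": [0,-0.15,0]},{"gripper": 255,"offset": [0.012,-0.14,0.02],"angular": [0,-0.2,0]},{"gripper": 255,"offset": [0.013,-0.165,0.03],"angular": [0,-0.25,0]}]}}

```text
t: 12.7
eef_pos: [0.4771, 0.2601, 0.2273]
tool_rot: [0.004, 0.991, 0.125, -0.037]
contact_force: [-0.3, -0.3, -2.8]
gripper_width: 0.315
grasp_force: 78.9
```

```bash
cat > tray.py <<'E'
from h import *
import sys
TY=np.radians(14); tx=np.array([np.cos(TY),np.sin(TY),0]); C=np.array([.530,.278,0]); Gt=C-.0475*tx
def tgt(z,pt):
    T=toolrot(TY,np.radians(pt)); delta(Gt+[0,0,z]-T.apply([.0066,.0004,.0635]),T)
p,r,o=pose(); print(o['t'],p,o['q'].round(2),o['contact_force'].round(1))
for a in sys.argv[1:]: tgt(*map(float,a.split(',')))
E
python3 tray.py .16,-5 .06,-8 .03,-20
```

```text
12.7 [0.47712633 0.26005777 0.2272657 ] [-1.    0.42  0.51  1.93 -0.27  0.94 -1.67] [-0.3 -0.3 -2.8]
offset [0.0074, -0.005, 0.0029] | 0.009 angular [-0.0005, -0.0157, 0.0088] | deg 0.8
offset [0.0182, -0.0049, 0.1024] | 0.104 angular [-0.0002, -0.0823, 0.0088] | deg 3.7
offset [0.0338, -0.0047, 0.1332] | 0.137 angular [0.0007, -0.349, 0.0088] | deg 15.7
```

>>> {"op": "drive_tool", "data": {"deltas": [{"gripper": 255,"offset": [0.009,-0.005,0.025],"angular": [0,-0.02,0.009]},{"gripper": 255,"offset": [0.012,-0.005,0.055],"angular": [0,-0.05,0.009]},{"gripper": 255,"offset": [0.015,-0.005,0.08],"angular": [0,-0.07,0.009]},{"gripper": 255,"offset": [0.018,-0.005,0.102],"angular": [0,-0.082,0.009]},{"gripper": 255,"offset": [0.018,-0.005,0.102],"angular": [0,-0.082,0.009]}]}}

```text
t: 13.2
eef_pos: [0.4853, 0.2638, 0.1218]
tool_rot: [0.01, 0.99, 0.12, -0.071]
contact_force: [-0.6, 0.2, -1.1]
gripper_width: 0.315
grasp_force: 79.0
```

```bash
python3 tray.py .04,-15 .03,-20 .026,-20
python3 - <<'E'
from h import *
I={n:optics.read_camera(n) for n in('scene','side')}
c=np.zeros((400,800,3),np.uint8)
c[:400,:400]=cv2.resize(I['scene'][105:205,260:380],(400,400),interpolation=2)
c[:400,400:]=cv2.resize(I['side'][270:420,90:280],(400,400),interpolation=2)
cv2.imwrite('pics/c9.png',c)
E
```

```text
13.2 [0.48534019 0.26375383 0.12181447] [-0.91  0.61  0.43  1.93 -0.38  0.83 -1.58] [-0.6  0.2 -1.1]
offset [0.0119, -0.0035, 0.0172] | 0.021 angular [0.0028, -0.151, -0.0041] | deg 6.8
offset [0.0189, -0.0035, 0.0275] | 0.034 angular [0.0027, -0.2621, -0.0042] | deg 11.8
offset [0.0195, -0.0036, 0.0314] | 0.037 angular [0.0027, -0.2621, -0.0042] | deg 11.8
```

View pics/c9.png

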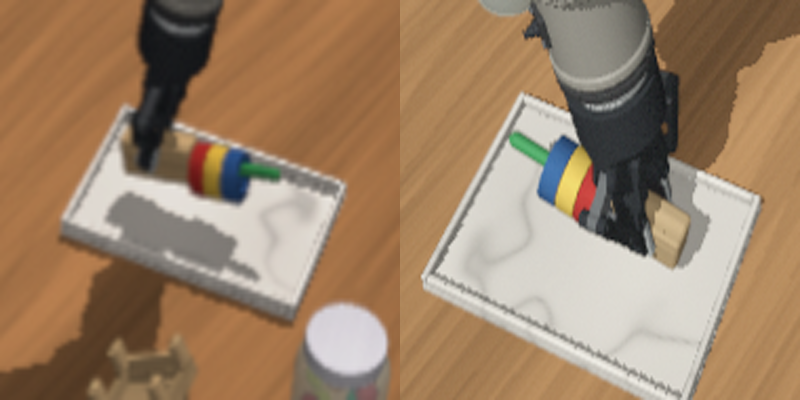

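All three rings are on the rod against the handle, and the stick is well inside the tray walls in both views. Now I'll level it and lower it.

>>> {"op": "drive_tool", "data": {"deltas": [{"gripper": 255,"offset": [0.006,-0.003,0.009],"angular": [0.002,-0.08,-0.004]},{"gripper": 255,"offset": [0.012,-0.003,0.017],"angular": [0.003,-0.15,-0.004]},{"gripper": 255,"offset": [0.0155,-0.003,0.022],"angular": [0.003,-0.21,-0.004]},{"gripper": 255,"offset": [0.019,-0.003,0.0275],"angular": [0.003,-0.262,-0.004]},{"gripper": 255,"offset": [0.019,-0.003,0.0275],"angular": [0.003,-0.262,-0.004]}]}}

```text
t: 13.8
eef_pos: [0.502, 0.2713, 0.096]
tool_rot: [0.019, 0.978, 0.12, -0.169]
contact_force: [0.2, 0.4, -1.0]
gripper_width: 0.312
grasp_force: 79.3
```

```bash
python3 tray.py .028,-20 .026,-20
```

```text
13.8 [0.5020365  0.27127155 0.09595176] [-0.83  0.74  0.4   1.77 -0.4   1.05 -1.55] [ 0.2  0.4 -1. ]
offset [-0.001, -0.0001, 0.0068] | 0.007 angular [-0.0035, -0.0098, 0.0005] | deg 0.5
offset [-0.0004, -0.0001, 0.0086] | 0.009 angular [-0.0035, -0.0098, 0.0005] | deg 0.5
```

>>> {"op": "drive_tool", "data": {"deltas": [{"gripper": 255,"offset": [0,0,0.004],"angular": [-0.003,-0.01,0]},{"gripper": 255,"offset": [0.001,0,0.006],"angular": [-0.003,-0.01,0]},{"gripper": 255,"offset": [0.001,0,0.0075],"angular": [-0.003,-0.01,0]},{"gripper": 255,"offset": [0.001,0,0.0085],"angular": [-0.003,-0.01,0]},{"gripper": 255,"offset": [0.001,0,0.0085],"angular": [-0.003,-0.01,0]}]}}

```text
t: 14.3
eef_pos: [0.4991, 0.2707, 0.0887]
tool_rot: [0.021, 0.977, 0.12, -0.173]
contact_force: [-1.4, -0.7, 8.8]
gripper_width: 0.315
grasp_force: 80.7
```

```bash
python3 tray.py .026,-20
```

```text
14.3 [0.49914503 0.27074214 0.08869775] [-0.83  0.75  0.39  1.77 -0.41  1.05 -1.55] [-1.4 -0.7  8.8]
offset [-0.0, 0.0, 0.0008] | 0.001 angular [-0.0015, 0.0009, 0.0011] | deg 0.1
```

>>> {"op": "drive_tool", "data": {"deltas": [{"gripper": 160,"offset": [0,0,-0.001],"angular": [0,0,0]},{"gripper": 100,"offset": [0,0,-0.001],"angular": [0,0,0]},{"gripper": 40,"offset": [0,0,-0.001],"angular": [0,0,0]},{"gripper": 0,"offset": [0,0,-0.001],"angular": [0,0,0]},{"gripper": 0,"offset": [0,0,-0.001],"angular": [0,0,0]}]}}

```text
t: 14.8
eef_pos: [0.4992, 0.2705, 0.0879]
tool_rot: [0.021, 0.977, 0.12, -0.173]
contact_force: [0.2, -0.6, -0.0]
gripper_width: 1.0
grasp_force: 0.0
```

>>> {"op": "drive_tool", "data": {"deltas": [{"gripper": 0,"offset": [-0.004,0,-0.01],"angular": [0,0,0]},{"gripper": 0,"offset": [-0.015,0,-0.035],"angular": [0,0,0]},{"gripper": 0,"offset": [-0.03,0,-0.07],"angular": [0,0,0]},{"gripper": 0,"offset": [-0.047,0,-0.11],"angular": [0,0,0]},{"gripper": 0,"offset": [-0.06,0,-0.14],"angular": [0,0,0]}]}}

```text
t: 15.3
eef_pos: [0.4916, 0.2684, 0.2433]
tool_rot: [0.021, 0.977, 0.12, -0.172]
contact_force: [0.3, 0.7, -1.0]
gripper_width: 1.0
grasp_force: 0.0
```

>>> {"op": "drive_tool", "data": {"deltas": [{"gripper": 0,"offset": [0,0,0],"angular": [0,0,0]},{"gripper": 0,"offset": [0,0,0],"angular": [0,0,0]},{"gripper": 0,"offset": [0,0,0],"angular": [0,0,0]},{"gripper": 0,"offset": [0,0,0],"angular": [0,0,0]},{"gripper": 0,"offset": [0,0,0],"angular": [0,0,0]}]}}

```text
t: 15.8
eef_pos: [0.4909, 0.2683, 0.2392]
tool_rot: [0.022, 0.977, 0.12, -0.174]
contact_force: [-0.3, 0.1, 0.3]
gripper_width: 0.999
grasp_force: 0.0
```

Run:
```python
from h import *
np.set_printoptions(precision=3,suppress=True)
I={n:optics.read_camera(n) for n in('scene','side')}
for n in I:
    for k,(lo,hi) in {'red':((0,150,80),(8,255,255)),'yel':((20,120,100),(32,255,255)),'blue':((100,120,40),(125,255,255)),'grn':((40,90,30),(85,255,255))}.items():
        cs=blobs(I[n],lo,hi,{'scene':(270,120,370,195),'side':(95,290,270,420)}[n],6)
        for c in cs[:2]: print(n,k,cv2.contourArea(c),plane(n,cen(c),.032)[0])
c=np.zeros((400,800,3),np.uint8)
c[:400,:400]=cv2.resize(I['scene'][105:205,260:380],(400,400),interpolation=2)
c[:400,400:]=cv2.resize(I['side'][270:420,90:280],(400,400),interpolation=2)
cv2.imwrite('pics/c10.png',c)
```

```text
scene red 36.5 [0.532 0.276 0.032]
scene yel 37.5 [0.551 0.283 0.032]
scene blue 39.0 [0.57  0.289 0.032]
scene grn 10.5 [0.595 0.288 0.032]
side red 251.5 [0.539 0.284 0.032]
side yel 185.5 [0.56  0.29  0.032]
side blue 154.5 [0.577 0.296 0.032]
side grn 46.5 [0.6   0.3   0.032]
```

View pics/c10.png

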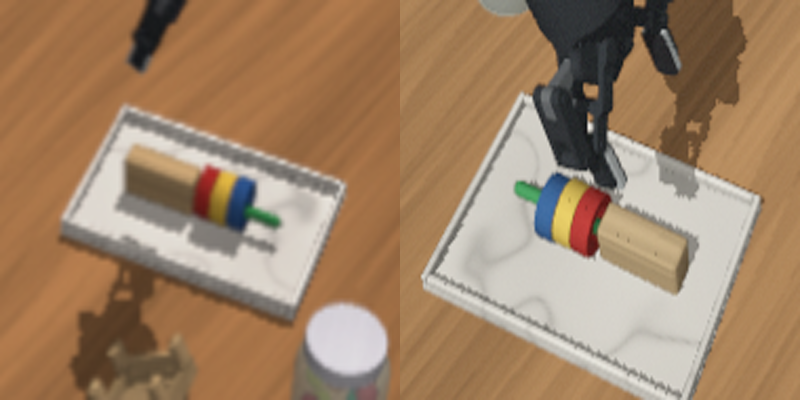

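The stick lies flat in the tray with all three rings on the rod, and the gripper is clear of it.

```bash
python3 -c "
from station import bot
print(bot.hand_in())"
```

```text
the job is handed in; nothing more can be done
None
```

I handed the job in at about 16 s on the robot's clock: the stick lies flat in the tray with all three rings on its rod and the gripper clear, I never worked near the bell, jar or remote, and the hand-in call returned no verdict.

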